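Line the polish things up by height

ROBOT

A 6-joint arm with a two-finger parallel gripper is mounted at the origin on the work surface. World frame = base frame: x ahead of the robot, y to its left, z up, the work surface at z = 0. Lengths are in m, angles in degrees, forces in N, time in s.
With the tool pointing down it reaches from about 0.25 to 0.725 m from the base axis. Payload 4 kg.
Tool frame: the origin (TCP) lies midway between the tips of the shut fingers; the grasp point (between the pads) lies 19 mm behind it; z points along the fingers, y is the line along which they close (so a half turn about z gives the same grasp; the last joint's range is limited). The gripper opens to 85 mm and grips with 20 to 120 N. Pads are 22 mm wide; open, the fingers measure 114 mm over their backs; the gripper's body (76 mm by 85 mm) begins 54 mm behind the grasp point. The pads swing forward as they close: fully open they stand 13 mm farther back than shut.
Start: joints at [73.167, 13.785, 0.286, 76.501, 0, 90], TCP at [0.145, 0.479, 0.207] pointing down, gripper open.
Joint ranges: [-155.79, 155.79], [-60.16, 107.12], [-62.33, 73.08], [-114, 123.19], [-81.49, 82.49], [-180, 180]. Speed limits (degrees/s): [159.86, 159.86, 180, 180, 180, 180].

INTERFACE

Orientations are given as [roll, pitch, yaw] about the fixed x, y, z axes, in that order (R = Rz(yaw) Ry(pitch) Rx(roll)).
In Python, from cell import arm, capture, job_done, recognise, masks_of, mark_of gives the robot as it stands.
- The arm moves only by the tool step_arm, never from a script. Its argument "steps" is a list of rows, each a list of 7 numbers: the shift along the tool's x, y, z each as a share of 200 mm, from -1 to 1, then the turn, a rotation vector about the tool's x, y, z each as a share of 90 degrees, from -1 to 1, then the gripper's target within -1 to 1 (fully open at 1, half-way at 0, shut at -1). A call has exactly 10 rows; each row is the pose to reach, as a shift and turn from the pose commanded when the call began, along the tool's axes at that moment; what a row does not reach only later rows make up. A row lasts 1/8 s, in which the tool goes at most 62.5 mm and 10.7 degrees, less where a joint would pass 70% of its speed; a pose out of reach is approached as far as the arm can. A call with a number of a shift or a turn outside -1 to 1 is refused whole. A call with a gripper value outside its range is refused whole. The fingers move at their own pace and stop on an object; "squeeze" is the grip in N (left out, the last holds). Time passes only in rows, so rows that repeat a pose let the fingers close, or fill a call up. It gives the time, the measured TCP pose, the force, the opening and the grip force at its end, in the units of the state.
- arm.state(): the state, without advancing time (a new reading comes with each control period).
- capture(name): name is "scene" or "top" or "wrist"; returns a dict with "img" (420x560x3 uint8, red, green, blue), "K" (3x3 intrinsics, pixels), "R" (3x3) and "t" (3): a world point X has camera coordinates R X + t; the wrist camera has in their place "hand_eye" (4x4, takes a point from camera to tool coordinates, whose origin is the TCP and whose axes are the flange's). Camera axes: x right, y down, z forward; pixel columns grow to the right and rows downward; lengths in m; the calibration is good to about 2 mm. A picture is of the moment at which its call begins: read the wrist's pose just before it. There is no depth.
- job_done(): hands the job in; it is judged then, once.
Trained networks look in a picture, given as the dict that the camera call returned (one of the last four; its "shot" number tells which), for a name from the list of things; names that differ only in an ending like _2 or _b are one class to them, and where a whole thing is asked for, a point or a joint stands for the part that bears it (a point fixed in the world has none). Each returns a list of dicts, best first, with "score" (0 to 1); they miss things now and then, are a little off and sometimes report something else, mostly with a low value. They report only what shows in the picture. A call takes as long as a camera call. They do not tell look-alikes from the thing itself.
- recognise(picture, label): "extent" ([left, top, width, height] in pixels, round what is visible of it).
- masks_of(picture, label): "pixels" (420x560 bool, what is visible of it) and "extent" ([left, top, width, height] in pixels, round what is visible of it).
- mark_of(picture, label): "at" ([column, row] in pixels: a listed point, or the origin of a listed thing).
The state is a dict: "clock": time; "joint_pos": joint angles; "qvel": joint speeds; "tau": joint torques, N m; "eef_pos": TCP position; "orientation": TCP orientation; "contact_force": force on the tool from outside, world axes, zero at the start; "ft_torque": the same for the moment, N m; "gripper_width": opening from 0.0 (shut) to 1.0 (fully open); "finger_force": force on a finger pad.
Only numpy, scipy, OpenCV 4.12 (cv2) and the standard library are available. Lean on these libraries where they do the work, as an engineer would, in place of code of your own. Each camera call takes 0.05 s, during which the arm holds its last target. There are 200 camera calls.

TASK

Tidy the shoe-polish bench: stand the polish tin, the cream jar, the round brush and the polish bottle in order of height along the row of four round felt pads on the plywood panel, the tallest on the pad next to the egg cup and the lowest at the other end, each standing upright in the middle of its own pad. Never tip any of the four over on the way, and leave the egg cup and the cork block where they are.

Things in the scene. Friction and masses are not known exactly. Their poses are not given: they have to be found in the camera images.
- tin_mid (a point): Flat black round polish tin lying lid up, diameter 61 mm, height 28 mm: the lowest of the four. Point at its centre, 14 mm above its underside; z up along its axis. Stands on the bench.
- jar_mid (a point): Round amber glass jar of shoe cream with a yellow brass screw lid, diameter 47 mm, height 50 mm: third in height. Point on its axis, 25 mm above its underside; z up. Stands on the bench.
- brush_mid (a point): Round dauber brush standing on its bristles: black bristles (diameter 44 mm, bottom 20 mm, stiff), a wooden head (diameter 50 mm, 20 to 32 mm up), then an upright wooden handle (to be gripped as a cylinder of 27 mm diameter, 32 to 74 mm up). Height 74 mm: second in height. Point on its axis, 37 mm above its underside; z up. Stands on the bench.
- bottle_mid (a point): Black plastic bottle of liquid polish with a white cap: body diameter 42 mm up to 70 mm, cap diameter 33 mm from 76 mm to the top. Height 100 mm: the tallest. Point on its axis, 50 mm above its underside; z up. Stands on the bench.
- pad1_top (a point): Grey felt round pad number 1 of four equal ones in a straight row on a flat plywood panel (100 x 370 x 12 mm, fixed, lying on the bench, long side along the row). Pad diameter 76 mm, 3 mm thick, 95 mm from centre to centre; numbered 1 to 4 from the robot's left (+y) to its right. Point at the centre of its top face, 15 mm above the bench; y along the row towards pad 1, x across it, away from the robot.
- pad2_top (a point): Grey felt round pad number 2 of four equal ones in a straight row on a flat plywood panel (100 x 370 x 12 mm, fixed, lying on the bench, long side along the row). Pad diameter 76 mm, 3 mm thick, 95 mm from centre to centre; numbered 1 to 4 from the robot's left (+y) to its right. Point at the centre of its top face, 15 mm above the bench; y along the row towards pad 1, x across it, away from the robot.
- pad3_top (a point): Grey felt round pad number 3 of four equal ones in a straight row on a flat plywood panel (100 x 370 x 12 mm, fixed, lying on the bench, long side along the row). Pad diameter 76 mm, 3 mm thick, 95 mm from centre to centre; numbered 1 to 4 from the robot's left (+y) to its right. Point at the centre of its top face, 15 mm above the bench; y along the row towards pad 1, x across it, away from the robot.
- pad4_top (a point): Grey felt round pad number 4 of four equal ones in a straight row on a flat plywood panel (100 x 370 x 12 mm, fixed, lying on the bench, long side along the row). Pad diameter 76 mm, 3 mm thick, 95 mm from centre to centre; numbered 1 to 4 from the robot's left (+y) to its right. Point at the centre of its top face, 15 mm above the bench; y along the row towards pad 1, x across it, away from the robot.
- egg_cup: White ceramic egg cup, loose, rim diameter 49 mm, height 58 mm, standing on the bench just past one end of the row of pads (about 98 mm from the end pad's centre); which end differs. It tells which end the tallest goes. Origin at the centre of its foot.
- block: Cork rubbing block, loose, 70 x 45 x 24 mm, lying on the bench just past the other end of the row. Origin at the centre of its underside.
Not all that is in view belongs to the job. What is shaped like the part that bears brush_mid but purple or red is not meant.

How it is judged (in metres and radians):
At the end, for the whole second after the job is handed in: Counting from the pad next to the egg cup: bottle, brush, jar, tin, one to a pad; each thing's axis within 14 mm of its pad's centre, standing on the pad (height within 6 mm), upright within 0.12 rad, released and at rest (((horizontal distance between egg_cup and pad1_top below 0.2 m and horizontal distance between bottle_mid and pad1_top below 0.014 m and height (world z) of bottle_mid between 0.059 and 0.071 m and horizontal distance between brush_mid and pad2_top below 0.014 m and height (world z) of brush_mid between 0.046 and 0.058 m and horizontal distance between jar_mid and pad3_top below 0.014 m and height (world z) of jar_mid between 0.034 and 0.046 m and horizontal distance between tin_mid and pad4_top below 0.014 m and height (world z) of tin_mid between 0.023 and 0.035 m) or (horizontal distance between egg_cup and pad4_top below 0.2 m and horizontal distance between bottle_mid and pad4_top below 0.014 m and height (world z) of bottle_mid between 0.059 and 0.071 m and horizontal distance between brush_mid and pad3_top below 0.014 m and height (world z) of brush_mid between 0.046 and 0.058 m and horizontal distance between jar_mid and pad2_top below 0.014 m and height (world z) of jar_mid between 0.034 and 0.046 m and horizontal distance between tin_mid and pad1_top below 0.014 m and height (world z) of tin_mid between 0.023 and 0.035 m)) and angle between each of bottle_mid, brush_mid, jar_mid, tin_mid's own z axis and vertical below 0.12 rad and linear speed of each of bottle, brush, jar, tin below 0.02 m/s and angular speed of each of bottle, brush, jar, tin below 0.2 rad/s and contact force between the fingers and bottle below 0.1 N and contact force between the fingers and brush below 0.1 N and contact force between the fingers and jar below 0.1 N and contact force between the fingers and tin below 0.1 N); the robot touches nothing.
It fails at once if one of the four things is tipped over (more than 0.7 rad from upright) (angle between any of bottle_mid, brush_mid, jar_mid, tin_mid's own z axis and vertical above 0.7 rad).
It fails at once if the egg cup is moved by more than 20 mm (distance of egg_cup from where it was at the start of the episode above 0.02 m).
It fails at once if the cork block is moved by more than 20 mm (distance of block from where it was at the start of the episode above 0.02 m).
It also fails if it takes over 102 s, if anything falls off the work surface, if the arm or the gripper's body presses on something with over 40 N, if the wrist force passes 120 N, or if a joint passes its speed limit or range.

## Working session

There is one attempt and no reset: what is moved stays moved. The work goes in short steps, Python scripts to look and compute and a tool call to move; the robot and the scene stay as the last step left them, time stands still between calls to the robot, and variables do not carry over. Pictures are saved under pics/ and viewed, at most 14 in all, crops included, and the job is handed in when it is done.

Besides the shell and the picture viewer there is one more tool, called after ">>>" in YAML: its name, and indented under it one key for each argument. step_arm: Moves the arm, as the interface text tells. Shift numbers are shares of 200 mm and turn numbers shares of 90 degrees, none past 1 either way. Its arguments: {"type":"object","properties":{"steps":{"type":"array","items":{"type":"array","items":{"type":"number","minimum":-1,"maximum":1}}},"squeeze":{"type":"number"}},"required":["steps"]}

```bash
mkdir -p pics; cat > h.py <<'E'
import numpy as np, cv2
from cell import arm, capture, job_done, recognise, masks_of, mark_of
def save(p,n): cv2.imwrite('pics/'+n+'.png',cv2.cvtColor(p['img'],cv2.COLOR_RGB2BGR))
def onplane(p,uv,z):
    K,R,t=map(np.array,(p['K'],p['R'],p['t']))
    d=R.T@np.linalg.inv(K)@np.array([uv[0],uv[1],1.]); c=-R.T@t
    return c+d*(z-c[2])/d[2]
H=dict(tin_mid=.014,jar_mid=.025,brush_mid=.037,bottle_mid=.05,pad1_top=.015,pad2_top=.015,pad3_top=.015,pad4_top=.015,egg_cup=0,block=0)
E
python3 - <<'E'
from h import *
for c in ('top','scene'):
    p=capture(c); save(p,c+'0')
    print(c,'cam',-np.array(p['R']).T@np.array(p['t']))
    for n,z in H.items():
        print(n,[(np.round(m['at']).astype(int).tolist(),round(m['score'],2),np.round(onplane(p,m['at'],z)[:2],3).tolist()) for m in mark_of(p,n)])
print(arm.state())
E
```

```text
top cam [0.45042009 0.03037794 1.13139319]
tin_mid [([314, 252], 0.57, [0.428, -0.055])]
jar_mid []
brush_mid [([209, 292], 0.81, [0.336, 0.184]), ([195, 249], 0.74, [0.432, 0.217]), ([159, 263], 0.71, [0.401, 0.297])]
bottle_mid [([381, 251], 0.78, [0.433, -0.202])]
pad1_top [([179, 178], 0.73, [0.598, 0.261]), ([225, 170], 0.69, [0.617, 0.154])]
pad2_top [([263, 167], 0.66, [0.625, 0.066])]
pad3_top [([306, 163], 0.78, [0.635, -0.034])]
pad4_top [([347, 159], 0.93, [0.646, -0.13])]
egg_cup [([179, 177], 0.57, [0.601, 0.264])]
block [([388, 156], 0.62, [0.656, -0.23])]
scene cam [1.08301954 0.15996773 0.84814322]
tin_mid [([258, 197], 0.86, [0.424, -0.055])]
jar_mid [([315, 207], 0.59, [0.426, 0.095])]
brush_mid [([400, 215], 0.92, [0.404, 0.299]), ([360, 214], 0.75, [0.427, 0.205]), ([358, 181], 0.62, [0.322, 0.184])]
bottle_mid [([201, 176], 0.81, [0.424, -0.204])]
pad1_top [([325, 279], 0.78, [0.611, 0.156])]
pad2_top [([281, 274], 0.85, [0.624, 0.058]), ([201, 177], 0.58, [0.396, -0.219])]
pad3_top [([314, 210], 0.35, [0.426, 0.093])]
pad4_top [([200, 262], 0.94, [0.644, -0.126]), ([281, 276], 0.75, [0.63, 0.059])]
egg_cup [([368, 288], 0.89, [0.601, 0.252])]
block [([157, 259], 0.74, [0.653, -0.231]), ([283, 273], 0.35, [0.614, 0.059])]
{'clock': 1.1, 'joint_pos': array([ 7.31662516e+01,  1.37844341e+01,  2.86751909e-01,  7.65014249e+01,
       -1.34617187e-03,  8.99981952e+01]), 'qvel': array([ 0.03070119, -0.07390784,  0.00020653,  0.01805253, -0.09124169,
       -0.07706337]), 'tau': array([ 4.26151155e-04, -3.72219443e+01,  2.52696472e+01,  1.13760641e-03,
        8.56645784e-05,  4.87320797e-07]), 'eef_pos': array([0.14480565, 0.47857386, 0.20731641]), 'orientation': array([1.79999107e+02, 1.34620000e-03, 1.63168056e+02]), 'contact_force': array([0.02999794, 0.17159799, 0.54603839]), 'ft_torque': array([-0.02562314, -0.05675517,  0.01778178]), 'finger_force': 0.0, 'gripper_width': 1.0040802074065667}
```

View pics/top0.png

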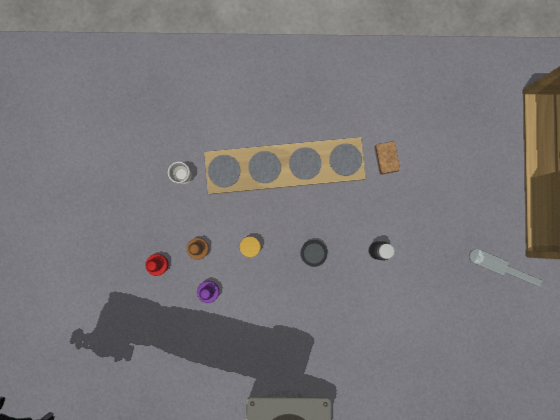

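View pics/scene0.png

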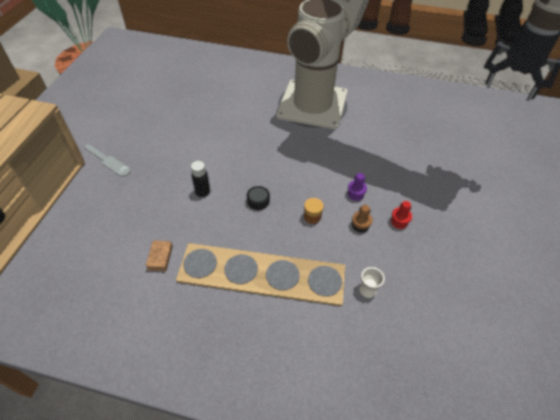

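Top view: the egg cup (179,173) is next to pad 1 at (224,171), and the cork block is at (388,157). The bottle therefore goes to pad 1, the brush to pad 2, the jar to pad 3 and the tin to pad 4.

Brush candidates in the top view are wood (197,249), red (157,265) and purple (208,292). The wooden one at (197,249) fits, because red and purple are excluded. I'll confirm it in a crop and refine the positions.

```bash
python3 - <<'E'
from h import *
for c in ('top','scene'):
    p=capture(c); im=p['img']
    hsv=cv2.cvtColor(im,cv2.COLOR_RGB2HSV)
    if c=='top': a=cv2.resize(im[215:315,130:270],None,fx=5,fy=5,interpolation=cv2.INTER_CUBIC); cv2.imwrite('pics/crop.png',cv2.cvtColor(a,cv2.COLOR_RGB2BGR))
    # panel
    wood=cv2.inRange(hsv,(8,60,80),(30,255,255)); 
    b=(195,130,180,70) if c=='top' else (170,238,185,70)
    m=np.zeros_like(wood); m[b[1]:b[1]+b[3],b[0]:b[0]+b[2]]=wood[b[1]:b[1]+b[3],b[0]:b[0]+b[2]]
    n,l,s,_=cv2.connectedComponentsWithStats(m); m=(l==1+np.argmax(s[1:,4])).astype(np.uint8)
    cn,_=cv2.findContours(m,0,2); cn=max(cn,key=cv2.contourArea)[:,0]
    w=np.array([onplane(p,q,.012)[:2] for q in cn])
    r=cv2.minAreaRect((w*1000).astype(np.float32)); print(c,'panel',np.round(r[0],1),np.round(r[1],1),round(r[2],2))
    # pad holes
    cs,hi=cv2.findContours(m,cv2.RETR_CCOMP,2)
    for q,hh in zip(cs,hi[0]):
        if hh[3]>=0 and cv2.contourArea(q)>100:
            w=np.array([onplane(p,x,.015)[:2] for x in q[:,0]]); print(' pad',np.round(cv2.minEnclosingCircle((w*1000).astype(np.float32))[0],1), np.round(w.mean(0)*1000,1))
    for n in ('tin_mid','jar_mid','brush_mid','bottle_mid'):
        for k in masks_of(p,n):
            e=k['extent']; print(n,round(k['score'],2),np.round(e).astype(int).tolist())
    if c=='top':
        for n,u,z,lo,hi_ in (('jar lid',(250,247),.05,(15,120,100),(30,255,255)),('tin',(314,253),.024,(0,0,0),(180,255,55)),('cap',(386,251),.1,(0,0,140),(180,60,255))):
            m=cv2.inRange(hsv[u[1]-20:u[1]+20,u[0]-20:u[0]+20],lo,hi_); _,l,s,ce=cv2.connectedComponentsWithStats(m); i=1+np.argmax(s[1:,4])
            print(n,s[i],np.round(onplane(p,ce[i]+np.array(u)-20,z)[:2]*1000,1))
E
```

```text
top panel [630.3  15.5] [100.5 369. ] 6.0
 pad [615.7 157.3] [617.5 156.4]
 pad [625.7  62.9] [626.8  65.6]
 pad [635.6 -31.7] [634.1 -28.2]
 pad [ 645.6 -125.8] [ 642.4 -122.7]
tin_mid 0.59 [300, 241, 28, 24]
jar_mid 0.91 [241, 239, 20, 18]
brush_mid 0.68 [146, 254, 24, 22]
brush_mid 0.61 [182, 239, 26, 22]
brush_mid 0.56 [195, 281, 22, 21]
bottle_mid 0.81 [367, 241, 24, 18]
bottle_mid 0.61 [165, 163, 24, 20]
bottle_mid 0.39 [289, 152, 31, 26]
jar lid [ 10  10  21  20 332] [440.3  92.3]
tin [21  8 12 24 54] [429.  -72.1]
cap [ 13  13  16  15 189] [ 434.  -202.6]
scene panel [631.8  14. ] [104.4 369.7] 5.91
 pad [614.8 155.5] [615.5 155.5]
 pad [624.7  61. ] [622.5  63.1]
 pad [634.4 -33.5] [634.8 -33. ]
tin_mid 0.67 [244, 186, 23, 26]
jar_mid 0.66 [305, 197, 17, 27]
brush_mid 0.89 [352, 205, 21, 27]
brush_mid 0.83 [349, 171, 19, 31]
brush_mid 0.82 [388, 202, 25, 26]
brush_mid 0.33 [308, 269, 35, 27]
bottle_mid 0.7 [194, 158, 17, 40]
```

View pics/crop.png

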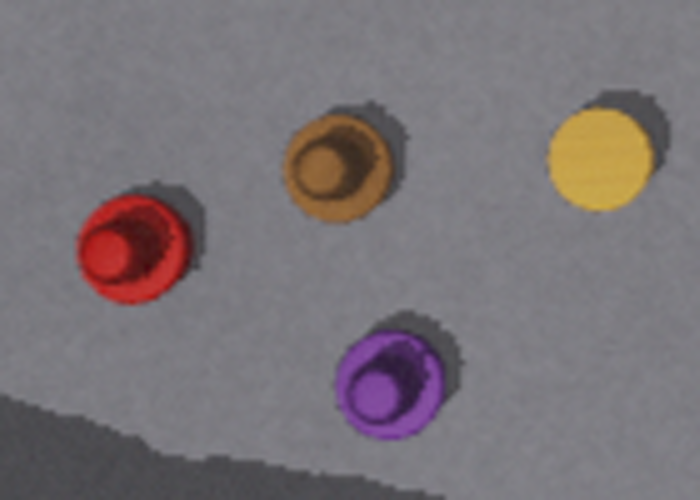

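The crop confirms it: the wooden brush is at crop (338,167), top-view pixel (197.6,248.4), with red to its left and purple below. I'll move the arm over the items, turned to yaw 90 so that tool x is world +y and tool y is world +x.

>>> step_arm:
  steps:
    - [-0.25,-0.25,0,0,0,0.11,1]
    - [-0.5,-0.5,0,0,0,0.22,1]
    - [-0.75,-0.75,0,0,0,0.33,1]
    - [-1,-1,0,0,0,0.44,1]
    - [-1,-1,0,0,0,0.55,1]
    - [-1,-1,0,0,0,0.66,1]
    - [-1,-1,0,0,0,0.77,1]
    - [-1,-1,0,0,0,0.813,1]
    - [-1,-1,0,0,0,0.813,1]
    - [-1,-1,0,0,0,0.813,1]
  squeeze: 40

```text
clock: 2.85
eef_pos: [0.2783, 0.2292, 0.2073]
orientation: [180.0, -0.0, 90.1]
contact_force: [-0.4, -1.2, 0.4]
gripper_width: 1.001
finger_force: 0.0
```

>>> step_arm:
  steps:
    - [-0.25,0.15,0,0,0,0,1]
    - [-0.5,0.3,0,0,0,0,1]
    - [-0.75,0.45,0,0,0,0,1]
    - [-1,0.6,0,0,0,0,1]
    - [-1,0.6,0,0,0,0,1]
    - [-1,0.6,0,0,0,0,1]
    - [-1,0.6,0,0,0,0,1]
    - [-1,0.6,0,0,0,0,1]
    - [-1,0.6,0,0,0,0,1]
    - [-1,0.6,0,0,0,0,1]

```text
clock: 4.1
eef_pos: [0.3982, 0.0297, 0.2074]
orientation: [180.0, -0.0, 90.1]
contact_force: [0.1, -0.9, 0.2]
gripper_width: 0.998
finger_force: 0.0
```

```bash
cat >> h.py <<'E'
from scipy.spatial.transform import Rotation as Ro
def wrist():
    s=arm.state(); p=capture('wrist'); T=np.eye(4); T[:3,:3]=Ro.from_euler('xyz',s['orientation'],degrees=True).as_matrix(); T[:3,3]=s['eef_pos']
    C=T@np.array(p['hand_eye']); p['R']=C[:3,:3].T; p['t']=-p['R']@C[:3,3]; return p
E
python3 - <<'E'
from h import *
p=wrist(); save(p,'w1'); print(arm.state()['eef_pos'], -p['R'].T@p['t'])
for n in ('tin_mid','jar_mid','brush_mid','bottle_mid','pad1_top','pad2_top','pad3_top','pad4_top'):
    print(n,[(np.round(m['at']).astype(int).tolist(),round(m['score'],2),np.round(onplane(p,m['at'],H[n])[:2],3).tolist()) for m in mark_of(p,n)])
p=capture('top')
print(onplane(p,(194.2,249),.074),onplane(p,(197.6,248.4),.032),onplane(p,(250.2,247),.05),onplane(p,(314,252.5),.028))
E
```

```text
[0.39821477 0.02955739 0.2073638 ] [0.3983336  0.1111714  0.37341848]
tin_mid [([309, 248], 0.91, [0.427, -0.054])]
jar_mid [([325, 112], 0.67, [0.438, 0.091])]
brush_mid []
bottle_mid [([316, 382], 0.82, [0.436, -0.201])]
pad1_top [([314, 385], 0.68, [0.437, -0.24]), ([522, 37], 0.62, [0.614, 0.155])]
pad2_top [([512, 138], 0.61, [0.624, 0.066])]
pad3_top [([500, 228], 0.64, [0.63, -0.03])]
pad4_top [([499, 305], 0.66, [0.647, -0.125])]
[0.4335938  0.21203587 0.074     ] [0.43436615 0.21155465 0.032     ] [0.43897613 0.09104521 0.05      ] [ 0.42773615 -0.05345124  0.028     ]
```

View pics/w1.png

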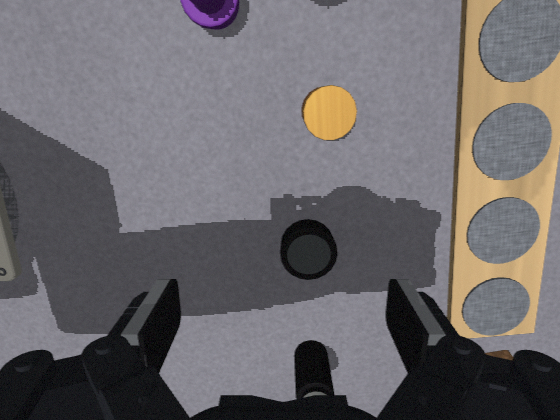

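The wrist view agrees with the earlier measurements: tin (309,248), jar (330,112), bottle (315,375), and the pads down the right side. Next I'll grasp the tin at (0.4275, -0.054).

>>> step_arm:
  steps:
    - [-0.21,0.07,0,0,0,0,1]
    - [-0.418,0.147,0,0,0,0,1]
    - [-0.418,0.147,0.1,0,0,0,1]
    - [-0.418,0.147,0.3,0,0,0,1]
    - [-0.418,0.147,0.5,0,0,0,1]
    - [-0.418,0.147,0.7,0,0,0,1]
    - [-0.418,0.147,0.85,0,0,0,1]
    - [-0.418,0.147,0.95,0,0,0,1]
    - [-0.418,0.147,1,0,0,0,1]
    - [-0.418,0.147,1,0,0,0,1]

```text
clock: 5.85
eef_pos: [0.4274, -0.0544, 0.007]
orientation: [-179.9, -0.0, 90.0]
contact_force: [-0.2, -0.1, -0.1]
gripper_width: 0.999
finger_force: 0.0
```

>>> step_arm:
  steps:
    - [0,0,0.03,0,0,0,1]
    - [0,0,0.03,0,0,0,1]
    - [0,0,0.03,0,0,0,0.3]
    - [0,0,0.03,0,0,0,0]
    - [0,0,0.03,0,0,0,-0.2]
    - [0,0,0.03,0,0,0,-0.2]
    - [0,0,0.03,0,0,0,-0.2]
    - [0,0,0.03,0,0,0,-0.2]
    - [0,0,0.03,0,0,0,-0.2]
    - [0,0,0.03,0,0,0,-0.2]

```text
clock: 7.1
eef_pos: [0.4283, -0.0546, 0.0032]
orientation: [179.9, 0.0, 90.0]
contact_force: [-4.4, -0.5, 16.3]
gripper_width: 0.407
finger_force: 7.9
```

```bash
python3 - <<'E'
from h import *
print({k:np.round(v,3) for k,v in arm.state().items() if k in('eef_pos','contact_force','gripper_width','finger_force')})
a=wrist()['img']; b=capture('scene')['img'][130:270,180:340]
b=cv2.resize(b,None,fx=2.4,fy=2.4); c=np.zeros((336+0,784,3),np.uint8)
a=cv2.resize(a,(400,300)); c[:300,:400]=a; c[:336,400:]=b[:336,:384]
save({'img':c},'g1')
E
```

```text
{'eef_pos': array([ 0.428, -0.055,  0.003]), 'contact_force': array([-4.446, -0.476, 16.262]), 'finger_force': np.float64(7.868), 'gripper_width': np.float64(0.407)}
```

View pics/g1.png

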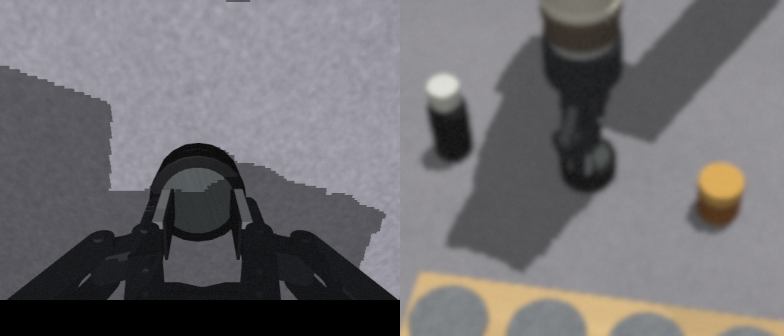

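```bash
python3 - <<'E'
from h import *
a=wrist()['img'][180:420,170:390]; b=capture('scene')['img'][170:220,235:285]
c=np.zeros((576,800,3),np.uint8); a=cv2.resize(a,(528,576),interpolation=cv2.INTER_CUBIC); c[:,:528]=np.clip(a*1.6,0,255); c[:270,528:798]=np.clip(cv2.resize(b,(270,270))*1.5,0,255)
save({'img':c},'g2')
E
```

```text
(no output)
```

View pics/g2.png

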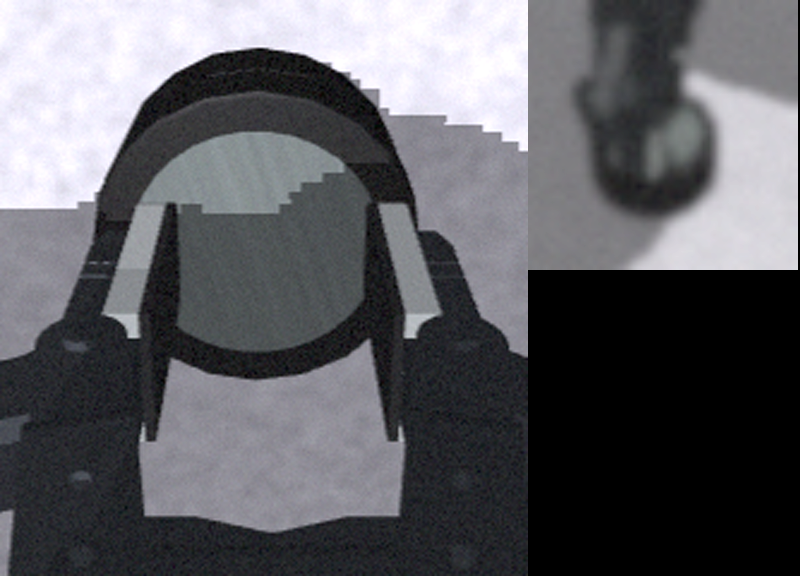

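```bash
python3 - <<'E'
from h import *
s=arm.state(); p=wrist(); x0,y0,_=s['eef_pos']
def pr(X): q=np.array(p['K'])@(p['R']@np.array(X)+p['t']); u=q[:2]/q[2]; return np.round((u-[170,180])*2.4).astype(int).tolist()
for z in (.0,.008,.016,.024,.03): print(z,pr([x0-.0173,y0+.011,z]),pr([x0-.0173,y0-.011,z]))
print('tin rim far/near/left/right')
for z in (0,.028): print(z,[pr([.4275+.0305*a,-.054+.0305*b,z]) for a,b in((0,1),(0,-1),(-1,0),(1,0))])
E
```

```text
0.0 [188, 133] [191, 226]
0.008 [184, 149] [187, 245]
0.016 [180, 165] [184, 265]
0.024 [176, 183] [180, 287]
0.03 [172, 198] [177, 305]
tin rim far/near/left/right
0 [[266, 42], [266, 301], [124, 178], [408, 178]]
0.028 [[265, 88], [266, 382], [100, 244], [431, 244]]
```

```bash
python3 - <<'E'
from h import *
p=capture('wrist'); E=np.linalg.inv(np.array(p['hand_eye'])); K=np.array(p['K'])
def pr(X): q=K@(E[:3,:3]@np.array(X)+E[:3,3]); return np.round(q[:2]/q[2],0).astype(int).tolist()
for b in (0,-.013,-.02,-.027,-.035): print(b,[pr([a,-.0425,b]) for a in(.011,-.011)],[pr([.011,-.0173,b])])
print(np.round(np.array(p['hand_eye']),3), K)
E
```

```text
0 [[197, 238], [200, 277]] [[248, 238]]
-0.013 [[191, 249], [194, 290]] [[245, 249]]
-0.02 [[187, 255], [191, 298]] [[243, 256]]
-0.027 [[183, 263], [187, 307]] [[242, 263]]
-0.035 [[178, 272], [182, 318]] [[240, 272]]
[[ 0.    -0.948 -0.317  0.081]
 [ 1.     0.    -0.     0.   ]
 [ 0.    -0.317  0.948 -0.166]
 [ 0.     0.     0.     1.   ]] [[361.0168536    0.         282.82303641]
 [  0.         361.0168536  209.478137  ]
 [  0.           0.           1.        ]]
```

>>> step_arm:
  steps:
    - [0,0,-0.1,0,0,0,-0.2]
    - [0,0,-0.2,0,0,0,0.5]
    - [0,0,-0.2,0,0,0,1]
    - [0,0,-0.2,0,0,0,1]
    - [0,0,-0.2,0,0,0,1]
    - [0,0,-0.2,0,0,0,1]
    - [0,0,-0.2,0,0,0,1]
    - [0,0,-0.2,0,0,0,1]
    - [0,0,-0.2,0,0,0,1]
    - [0,0,-0.2,0,0,0,1]

```text
clock: 8.65
eef_pos: [0.4277, -0.0544, 0.0413]
orientation: [180.0, 0.0, 90.0]
contact_force: [-0.5, -1.3, -0.6]
gripper_width: 0.998
finger_force: 0.0
```

```bash
python3 - <<'E'
from h import *
p=wrist(); save(p,'w2')
for c,q in (('w',p),('top',capture('top')),('scene',capture('scene'))): print(c,[(np.round(m['at'],1),round(m['score'],2),np.round(onplane(q,m['at'],.014),3)) for m in mark_of(q,'tin_mid')])
E
```

```text
w [(array([280.8, 233.7]), 0.83, array([ 0.427, -0.052,  0.014]))]
top [(array([345.5, 159.4]), 0.39, array([ 0.645, -0.127,  0.014]))]
scene [(array([257.1, 198.5]), 0.57, array([ 0.428, -0.055,  0.014]))]
```

View pics/w2.png

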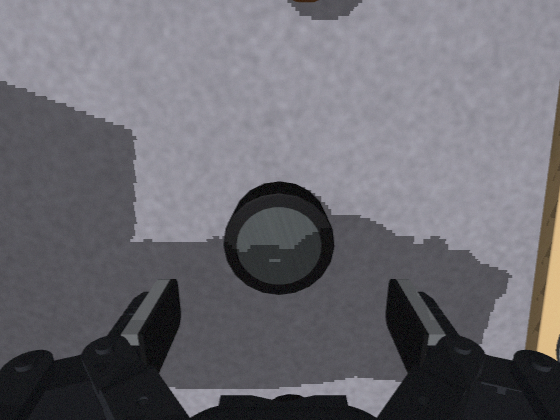

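This view shows the tin still upright at (279,245). The fingertips appear at (179,280), about 40 mm behind the TCP when open, so they had closed on top of the lid. I'll go lower.

>>> step_arm:
  steps:
    - [0,0,0.1,0,0,0,1]
    - [0,0,0.2,0,0,0,1]
    - [0,0,0.26,0,0,0,1]
    - [0,0,0.3,0,0,0,1]
    - [0,0,0.32,0,0,0,1]
    - [0,0,0.325,0,0,0,1]
    - [0,0,0.325,0,0,0,1]
    - [0,0,0.325,0,0,0,1]
    - [0,0,0.325,0,0,0,1]
    - [0,0,0.325,0,0,0,1]

```text
clock: 10.2
eef_pos: [0.4278, -0.0544, -0.0236]
orientation: [180.0, 0.0, 90.0]
contact_force: [-0.3, -0.9, -1.1]
gripper_width: 0.999
finger_force: 0.0
```

>>> step_arm:
  steps:
    - [0,0,0,0,0,0,0.7]
    - [0,0,0,0,0,0,0.5]
    - [0,0,0,0,0,0,0.3]
    - [0,0,0,0,0,0,0.1]
    - [0,0,0,0,0,0,0.1]
    - [0,0,0,0,0,0,0.1]
    - [0,0,0,0,0,0,0.1]
    - [0,0,0,0,0,0,0.1]
    - [0,0,0,0,0,0,0.1]
    - [0,0,0,0,0,0,0.1]

```text
clock: 11.45
eef_pos: [0.4275, -0.0544, -0.0234]
orientation: [-180.0, 0.0, 90.0]
contact_force: [-2.2, -0.0, 5.9]
gripper_width: 0.697
finger_force: 42.3
```

The tin is held at 59 mm opening and 42 N. I'll lift it and carry it to pad 4 at (0.6457, -0.1267).

>>> step_arm:
  steps:
    - [0,0,-0.1,0,0,0,0.1]
    - [0,0,-0.25,0,0,0,0.1]
    - [0,0,-0.4,0,0,0,0.1]
    - [-0.05,0.15,-0.4,0,0,0,0.1]
    - [-0.1,0.3,-0.4,0,0,0,0.1]
    - [-0.15,0.45,-0.4,0,0,0,0.1]
    - [-0.2,0.6,-0.4,0,0,0,0.1]
    - [-0.25,0.75,-0.4,0,0,0,0.1]
    - [-0.3,0.9,-0.4,0,0,0,0.1]
    - [-0.3,0.9,-0.4,0,0,0,0.1]

```text
clock: 12.7
eef_pos: [0.6094, -0.115, 0.0554]
orientation: [180.0, 0.0, 90.0]
contact_force: [-1.0, -0.3, -0.7]
gripper_width: 0.699
finger_force: 43.7
```

```bash
python3 - <<'E'
from h import *
p=wrist(); print(arm.state()['eef_pos'],arm.state()['finger_force'])
for n in ('tin_mid','pad1_top','pad2_top','pad3_top','pad4_top'):
    print(n,[(np.round(m['at']).astype(int).tolist(),round(m['score'],2),np.round(onplane(p,m['at'],H[n]+(.08 if n=='tin_mid' else 0))[:2],3).tolist()) for m in mark_of(p,n)])
E
```

```text
[ 0.60764908 -0.1145091   0.0551769 ] 43.66836369037628
tin_mid [([286, 297], 0.69, [0.611, -0.114])]
pad1_top []
pad2_top []
pad3_top [([327, 88], 0.58, [0.634, -0.033])]
pad4_top [([338, 245], 0.8, [0.644, -0.126])]
```

>>> step_arm:
  steps:
    - [-0.06,0.15,0,0,0,0,0.1]
    - [-0.06,0.191,0,0,0,0,0.1]
    - [-0.06,0.191,0.1,0,0,0,0.1]
    - [-0.06,0.191,0.2,0,0,0,0.1]
    - [-0.06,0.191,0.27,0,0,0,0.1]
    - [-0.06,0.191,0.3,0,0,0,0.1]
    - [-0.06,0.191,0.31,0,0,0,0.1]
    - [-0.06,0.191,0.315,0,0,0,0.1]
    - [-0.06,0.191,0.315,0,0,0,0.1]
    - [-0.06,0.191,0.315,0,0,0,0.1]

```text
clock: 14.25
eef_pos: [0.6462, -0.1265, -0.0062]
orientation: [179.9, 0.0, 90.0]
contact_force: [-0.2, 0.1, -1.6]
gripper_width: 0.703
finger_force: 43.8
```

>>> step_arm:
  steps:
    - [0,0,0.006,0,0,0,0.1]
    - [0,0,0.01,0,0,0,0.1]
    - [0,0,0.01,0,0,0,0.1]
    - [0,0,0.01,0,0,0,0.5]
    - [0,0,0.01,0,0,0,0.8]
    - [0,0,0.01,0,0,0,1]
    - [0,0,0.01,0,0,0,1]
    - [0,0,-0.1,0,0,0,1]
    - [0,0,-0.3,0,0,0,1]
    - [0,0,-0.5,0,0,0,1]

```text
clock: 15.5
eef_pos: [0.6456, -0.1263, 0.094]
orientation: [-179.9, -0.0, 90.0]
contact_force: [1.0, -0.5, -0.7]
gripper_width: 0.997
finger_force: 0.0
```

```bash
python3 - <<'E'
from h import *
p=wrist(); print(arm.state()['eef_pos'])
for q in (p,capture('scene')):
  for n in ('tin_mid','jar_mid'): print(n,[(round(m['score'],2),np.round(onplane(q,m['at'],.029 if n=='tin_mid' else .025)[:2],3).tolist()) for m in mark_of(q,n)])
E
```

```text
[ 0.64919432 -0.12703592  0.10110178]
tin_mid [(0.56, [0.647, -0.124])]
jar_mid []
tin_mid [(0.74, [0.642, -0.129])]
jar_mid [(0.72, [0.431, 0.096]), (0.41, [0.634, -0.037])]
```

>>> step_arm:
  steps:
    - [0,0,-0.1,0,0,0,1]
    - [0.2,-0.2,-0.1,0,0,0,1]
    - [0.4,-0.4,-0.1,0,0,0,1]
    - [0.6,-0.6,-0.1,0,0,0,1]
    - [0.8,-0.8,-0.1,0,0,0,1]
    - [1,-1,-0.1,0,0,0,1]
    - [1,-1,-0.1,0,0,0,1]
    - [1,-1,0,0,0,0,1]
    - [1,-1,0,0,0,0,1]
    - [1,-1,0,0,0,0,1]

```text
clock: 17.05
eef_pos: [0.4462, 0.0731, 0.0931]
orientation: [-180.0, 0.0, 89.9]
contact_force: [0.4, 0.1, -0.1]
gripper_width: 1.005
finger_force: 0.0
```

```bash
python3 - <<'E'
from h import *
p=wrist(); print(arm.state()['eef_pos'])
hsv=cv2.cvtColor(p['img'],cv2.COLOR_RGB2HSV); m=cv2.inRange(hsv,(15,120,100),(30,255,255)); _,l,s,c=cv2.connectedComponentsWithStats(m)
for i in range(1,len(s)):
    if s[i,4]>300: print(s[i],onplane(p,c[i],.05))
print([(m['score'],onplane(p,m['at'],.025)) for m in mark_of(p,'jar_mid')])
E
```

```text
[0.44647624 0.07316583 0.09340835]
[ 233  158   77   76 4436] [0.43915643 0.09295665 0.05      ]
[(0.65, array([0.43804436, 0.08929197, 0.025     ])), (0.48, array([ 0.62506089, -0.02594563,  0.025     ]))]
```

>>> step_arm:
  steps:
    - [0.093,-0.038,0,0,0,0,1]
    - [0.093,-0.038,0.15,0,0,0,1]
    - [0.093,-0.038,0.3,0,0,0,1]
    - [0.093,-0.038,0.4,0,0,0,1]
    - [0.093,-0.038,0.48,0,0,0,1]
    - [0.093,-0.038,0.52,0,0,0,1]
    - [0.093,-0.038,0.54,0,0,0,1]
    - [0.093,-0.038,0.54,0,0,0,1]
    - [0.093,-0.038,0.54,0,0,0,1]
    - [0.093,-0.038,0.54,0,0,0,1]

```text
clock: 18.4
eef_pos: [0.4387, 0.0923, -0.0142]
orientation: [179.9, -0.0, 90.0]
contact_force: [-0.3, -0.8, -0.0]
gripper_width: 1.0
finger_force: 0.0
```

>>> step_arm:
  steps:
    - [0,0,0,0,0,0,0.6]
    - [0,0,0,0,0,0,0.3]
    - [0,0,0,0,0,0,0.1]
    - [0,0,0,0,0,0,-0.1]
    - [0,0,0,0,0,0,-0.2]
    - [0,0,0,0,0,0,-0.2]
    - [0,0,0,0,0,0,-0.2]
    - [0,0,0,0,0,0,-0.2]
    - [0,0,0,0,0,0,-0.2]
    - [0,0,0,0,0,0,-0.2]

```text
clock: 19.65
eef_pos: [0.4387, 0.0923, -0.0144]
orientation: [180.0, -0.0, 90.0]
contact_force: [-0.5, -1.6, 5.0]
gripper_width: 0.538
finger_force: 40.6
```

>>> step_arm:
  steps:
    - [0,0,-0.15,0,0,0,-0.2]
    - [0,0,-0.3,0,0,0,-0.2]
    - [-0.1,0.16,-0.4,0,0,0,-0.2]
    - [-0.2,0.33,-0.4,0,0,0,-0.2]
    - [-0.31,0.5,-0.4,0,0,0,-0.2]
    - [-0.42,0.66,-0.4,0,0,0,-0.2]
    - [-0.52,0.83,-0.4,0,0,0,-0.2]
    - [-0.622,0.985,-0.4,0,0,0,-0.2]
    - [-0.622,0.985,-0.4,0,0,0,-0.2]
    - [-0.622,0.985,-0.4,0,0,0,-0.2]

```text
clock: 20.9
eef_pos: [0.6336, -0.0319, 0.0637]
orientation: [-179.8, -0.0, 90.0]
contact_force: [-0.5, 0.2, -1.9]
gripper_width: 0.539
finger_force: 41.9
```

```bash
python3 - <<'E'
from h import *
p=wrist(); s=arm.state(); print(s['eef_pos'],s['gripper_width'],s['finger_force'])
for n in ('jar_mid','pad2_top','pad3_top','pad4_top'):
    print(n,[(np.round(m['at']).astype(int).tolist(),round(m['score'],2),np.round(onplane(p,m['at'],H[n]+(.08 if n=='jar_mid' else 0))[:2],3).tolist()) for m in mark_of(p,n)])
E
```

```text
[ 0.6336098  -0.03165375  0.06415034] 0.5342951758825365 41.86639130115509
jar_mid [([283, 305], 0.67, [0.634, -0.032])]
pad2_top [([268, 60], 0.75, [0.625, 0.065]), ([282, 305], 0.18, [0.633, -0.092])]
pad3_top [([280, 225], 0.68, [0.632, -0.033])]
pad4_top []
```

>>> step_arm:
  steps:
    - [0,0,0,0,0,0,-0.2]
    - [0,0,0.1,0,0,0,-0.2]
    - [0,0,0.2,0,0,0,-0.2]
    - [0,0,0.26,0,0,0,-0.2]
    - [0,0,0.29,0,0,0,-0.2]
    - [0,0,0.31,0,0,0,-0.2]
    - [0,0,0.315,0,0,0,-0.2]
    - [0,0,0.315,0,0,0,-0.2]
    - [0,0,0.315,0,0,0,-0.2]
    - [0,0,0.315,0,0,0,-0.2]

```text
clock: 22.4
eef_pos: [0.6355, -0.0322, 0.0026]
orientation: [180.0, 0.0, 90.0]
contact_force: [0.3, -1.0, -1.5]
gripper_width: 0.538
finger_force: 41.9
```

>>> step_arm:
  steps:
    - [0,0,0.005,0,0,0,-0.2]
    - [0,0,0.01,0,0,0,-0.2]
    - [0,0,0.01,0,0,0,-0.2]
    - [0,0,0.01,0,0,0,0.2]
    - [0,0,0.01,0,0,0,0.6]
    - [0,0,0.01,0,0,0,1]
    - [0,0,0.01,0,0,0,1]
    - [0,0,-0.1,0,0,0,1]
    - [0,0,-0.35,0,0,0,1]
    - [0,0,-0.6,0,0,0,1]

```text
clock: 23.65
eef_pos: [0.6348, -0.0322, 0.1231]
orientation: [-179.9, -0.0, 90.0]
contact_force: [1.3, 0.1, -0.9]
gripper_width: 1.001
finger_force: 0.0
```

>>> step_arm:
  steps:
    - [0.15,-0.1,0,0,0,0,1]
    - [0.35,-0.3,0,0,0,0,1]
    - [0.55,-0.5,0,0,0,0,1]
    - [0.75,-0.7,0,0,0,0,1]
    - [1,-0.9,0,0,0,0,1]
    - [1,-1,0,0,0,0,1]
    - [1,-1,0,0,0,0,1]
    - [1,-1,0,0,0,0,1]
    - [1,-1,0,0,0,0,1]
    - [1,-1,0,0,0,0,1]

```text
clock: 24.9
eef_pos: [0.436, 0.1673, 0.1222]
orientation: [180.0, 0.0, 89.9]
contact_force: [-0.0, -0.5, 0.1]
gripper_width: 1.0
finger_force: 0.0
```

```bash
python3 - <<'E'
from h import *
p=wrist(); s=arm.state(); print(s['eef_pos'],s['gripper_width'])
print([(m['score'],m['at'],onplane(p,m['at'],.037)) for m in mark_of(p,'brush_mid')])
save(p,'w3'); q=capture('scene')
print([(m['score'],onplane(q,m['at'],.04)) for m in mark_of(q,'jar_mid')])
E
```

```text
[0.43587087 0.16741408 0.1221502 ] 1.0016019725462868
[(0.81, [280.7, 146.3], array([0.43486004, 0.21097157, 0.037     ])), (0.59, [497.7, 307.3], array([0.6095382 , 0.08140754, 0.037     ])), (0.57, [141.3, 179.4], array([0.33528797, 0.18753989, 0.037     ]))]
[(0.77, array([ 0.62916499, -0.03058058,  0.04      ])), (0.28, array([ 0.64688879, -0.02425677,  0.04      ]))]
```

View pics/w3.png

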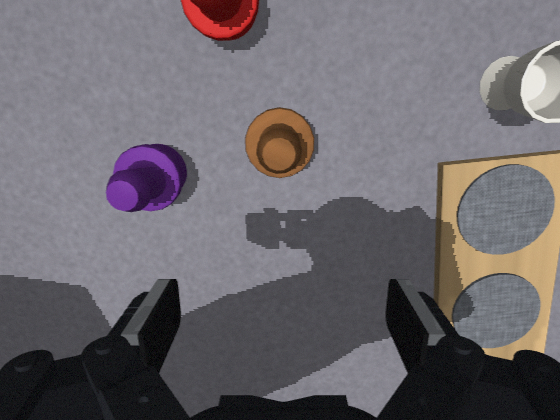

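The wrist view shows the wooden brush upright at (280,143), purple to its left at (147,178) and red at the top at (220,15). I'll grasp the wooden one at (0.4345, 0.2113).

>>> step_arm:
  steps:
    - [0.15,-0.007,0,0,0,0,0.6]
    - [0.219,-0.007,0.05,0,0,0,0.4]
    - [0.219,-0.007,0.2,0,0,0,0.4]
    - [0.219,-0.007,0.35,0,0,0,0.4]
    - [0.219,-0.007,0.45,0,0,0,0.4]
    - [0.219,-0.007,0.51,0,0,0,0.4]
    - [0.219,-0.007,0.535,0,0,0,0.4]
    - [0.219,-0.007,0.535,0,0,0,0.4]
    - [0.219,-0.007,0.535,0,0,0,0.4]
    - [0.219,-0.007,0.535,0,0,0,0.4]

```text
clock: 26.35
eef_pos: [0.4345, 0.2119, 0.016]
orientation: [179.9, -0.0, 90.0]
contact_force: [-0.5, 0.3, -0.2]
gripper_width: 0.7
finger_force: 0.0
```

>>> step_arm:
  steps:
    - [0,0,0,0,0,0,0.1]
    - [0,0,0,0,0,0,-0.1]
    - [0,0,0,0,0,0,-0.3]
    - [0,0,0,0,0,0,-0.5]
    - [0,0,0,0,0,0,-0.6]
    - [0,0,0,0,0,0,-0.6]
    - [0,0,0,0,0,0,-0.6]
    - [0,0,0,0,0,0,-0.6]
    - [0,0,0,0,0,0,-0.6]
    - [0,0,0,0,0,0,-0.6]

```text
clock: 27.6
eef_pos: [0.4339, 0.2116, 0.0154]
orientation: [180.0, -0.0, 90.0]
contact_force: [-2.0, 0.2, 3.7]
gripper_width: 0.302
finger_force: 39.4
```

>>> step_arm:
  steps:
    - [0,0,-0.15,0,0,0,-0.6]
    - [0,0,-0.3,0,0,0,-0.6]
    - [-0.12,0.16,-0.4,0,0,0,-0.6]
    - [-0.25,0.32,-0.4,0,0,0,-0.6]
    - [-0.37,0.48,-0.4,0,0,0,-0.6]
    - [-0.5,0.64,-0.4,0,0,0,-0.6]
    - [-0.62,0.8,-0.4,0,0,0,-0.6]
    - [-0.747,0.957,-0.4,0,0,0,-0.6]
    - [-0.747,0.957,-0.4,0,0,0,-0.6]
    - [-0.747,0.957,-0.4,0,0,0,-0.6]

```text
clock: 28.85
eef_pos: [0.6243, 0.0622, 0.0941]
orientation: [-179.9, -0.0, 90.0]
contact_force: [-0.4, 0.2, -1.3]
gripper_width: 0.304
finger_force: 39.8
```

```bash
python3 - <<'E'
from h import *
p=wrist(); s=arm.state(); print(s['eef_pos'],s['gripper_width'],s['finger_force'])
for n in ('brush_mid','pad1_top','pad2_top'):
    print(n,[(np.round(m['at']).astype(int).tolist(),round(m['score'],2),np.round(onplane(p,m['at'],H[n]+(.08 if n=='brush_mid' else 0))[:2],3).tolist()) for m in mark_of(p,n)])
E
```

```text
[0.62412759 0.06266083 0.09450927] 0.30638301926565226 39.787516593933105
brush_mid [([286, 278], 0.85, [0.626, 0.063])]
pad1_top [([266, 70], 0.81, [0.614, 0.155])]
pad2_top [([284, 206], 0.68, [0.625, 0.064])]
```

>>> step_arm:
  steps:
    - [0,0,0,0,0,0,-0.6]
    - [0,0,0.1,0,0,0,-0.6]
    - [0,0,0.2,0,0,0,-0.6]
    - [0,0,0.26,0,0,0,-0.6]
    - [0,0,0.29,0,0,0,-0.6]
    - [0,0,0.31,0,0,0,-0.6]
    - [0,0,0.315,0,0,0,-0.6]
    - [0,0,0.315,0,0,0,-0.6]
    - [0,0,0.315,0,0,0,-0.6]
    - [0,0,0.315,0,0,0,-0.6]

```text
clock: 30.3
eef_pos: [0.6255, 0.0622, 0.0326]
orientation: [180.0, -0.0, 90.0]
contact_force: [0.2, 0.6, -1.1]
gripper_width: 0.307
finger_force: 39.8
```

>>> step_arm:
  steps:
    - [0,0,0.005,0,0,0,-0.6]
    - [0,0,0.01,0,0,0,-0.6]
    - [0,0,0.01,0,0,0,-0.6]
    - [0,0,0.01,0,0,0,-0.2]
    - [0,0,0.01,0,0,0,0.4]
    - [0,0,0.01,0,0,0,0.6]
    - [0,0,0.01,0,0,0,0.6]
    - [0,0,-0.1,0,0,0,0.6]
    - [0,0,-0.35,0,0,0,0.6]
    - [0,0,-0.6,0,0,0,0.6]

```text
clock: 31.55
eef_pos: [0.6248, 0.0622, 0.1531]
orientation: [-179.9, 0.0, 90.0]
contact_force: [0.8, 0.3, 0.0]
gripper_width: 0.796
finger_force: 0.0
```

>>> step_arm:
  steps:
    - [-0.15,-0.15,0,0,0,0,1]
    - [-0.35,-0.35,0,0,0,0,1]
    - [-0.55,-0.55,0,0,0,0,1]
    - [-0.75,-0.75,0,0,0,0,1]
    - [-1,-0.95,0,0,0,0,1]
    - [-1,-0.95,0,0,0,0,1]
    - [-1,-0.95,0,0,0,0,1]
    - [-1,-0.95,0,0,0,0,1]
    - [-1,-0.95,0,0,0,0,1]
    - [-1,-0.95,0,0,0,0,1]

```text
clock: 32.8
eef_pos: [0.4357, -0.137, 0.1521]
orientation: [-180.0, -0.0, 90.1]
contact_force: [-0.9, 0.3, -0.2]
gripper_width: 0.998
finger_force: 0.0
```

```bash
python3 - <<'E'
from h import *
p=wrist(); s=arm.state(); print(s['eef_pos'],s['gripper_width'])
print([(m['score'],m['at'],onplane(p,m['at'],.05)) for m in mark_of(p,'bottle_mid')])
q=capture('scene');save(q,'s3')
print([(m['score'],onplane(q,m['at'],.05)) for m in mark_of(q,'bottle_mid')],[(m['score'],onplane(q,m['at'],.052)) for m in mark_of(q,'brush_mid')])
E
```

```text
[ 0.43561912 -0.13717254  0.15211318] 0.9981943726997883
[(0.8, [280.1, 275.5], array([ 0.43381344, -0.20330722,  0.05      ]))]
[(0.75, array([ 0.42474141, -0.20415228,  0.05      ]))] [(0.97, array([0.62708556, 0.05330716, 0.052     ])), (0.62, array([0.40385415, 0.29611211, 0.052     ])), (0.58, array([0.35033697, 0.18989325, 0.052     ]))]
```

View pics/s3.png

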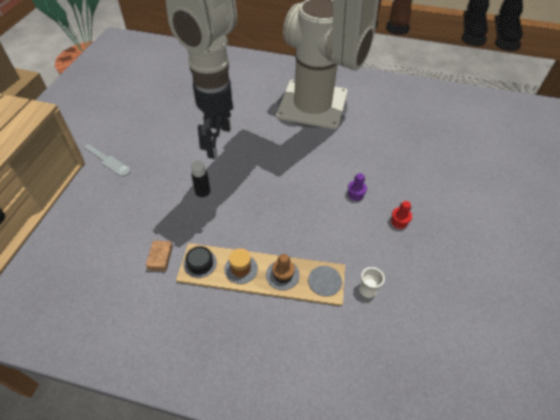

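The scene view shows the tin (199,260), jar (240,262) and brush (284,268) upright on pads 4, 3 and 2. Pad 1 at (325,281) is free and the bottle is at (201,178), so the bottle is next.

>>> step_arm:
  steps:
    - [-0.2,-0.008,0,0,0,0,1]
    - [-0.332,-0.008,0,0,0,0,1]
    - [-0.332,-0.008,0,0,0,0,1]
    - [-0.332,-0.008,0.2,0,0,0,1]
    - [-0.332,-0.008,0.35,0,0,0,1]
    - [-0.332,-0.008,0.48,0,0,0,1]
    - [-0.332,-0.008,0.56,0,0,0,1]
    - [-0.332,-0.008,0.6,0,0,0,1]
    - [-0.332,-0.008,0.62,0,0,0,1]
    - [-0.332,-0.008,0.62,0,0,0,1]

```text
clock: 34.3
eef_pos: [0.434, -0.2041, 0.0286]
orientation: [180.0, 0.0, 90.0]
contact_force: [0.1, 0.3, -0.1]
gripper_width: 0.997
finger_force: 0.0
```

>>> step_arm:
  steps:
    - [0,0,0.005,0,0,0,0.6]
    - [0,0,0.005,0,0,0,0.3]
    - [0,0,0.005,0,0,0,0.1]
    - [0,0,0.005,0,0,0,-0.1]
    - [0,0,0.005,0,0,0,-0.3]
    - [0,0,0.005,0,0,0,-0.3]
    - [0,0,0.005,0,0,0,-0.3]
    - [0,0,0.005,0,0,0,-0.3]
    - [0,0,0.005,0,0,0,-0.3]
    - [0,0,0.005,0,0,0,-0.3]

```text
clock: 35.55
eef_pos: [0.4338, -0.2044, 0.0278]
orientation: [180.0, 0.0, 90.0]
contact_force: [-2.2, -0.5, 6.5]
gripper_width: 0.478
finger_force: 40.3
```

>>> step_arm:
  steps:
    - [0,0,-0.1,0,0,0,-0.3]
    - [0,0,-0.25,0,0,0,-0.3]
    - [0,0,-0.45,0,0,0,-0.3]
    - [0.1,0,-0.6,0,0,0,-0.3]
    - [0.3,0,-0.6,0,0,0,-0.3]
    - [0.5,0,-0.6,0,0,0,-0.3]
    - [0.7,0,-0.6,0,0,0,-0.3]
    - [0.9,0,-0.6,0,0,0,-0.3]
    - [1,0,-0.6,0,0,0,-0.3]
    - [1,0,-0.6,0,0,0,-0.3]

```text
clock: 36.8
eef_pos: [0.4333, -0.003, 0.1468]
orientation: [-179.9, -0.0, 90.2]
contact_force: [0.3, 0.2, -0.1]
gripper_width: 0.476
finger_force: 40.8
```

>>> step_arm:
  steps:
    - [0.15,0.05,0,0,0,0,-0.3]
    - [0.3,0.2,0,0,0,0,-0.3]
    - [0.45,0.35,0,0,0,0,-0.3]
    - [0.6,0.5,0,0,0,0,-0.3]
    - [0.7,0.65,0,0,0,0,-0.3]
    - [0.8,0.8,0,0,0,0,-0.3]
    - [0.802,0.91,0,0,0,0,-0.3]
    - [0.802,0.91,0,0,0,0,-0.3]
    - [0.802,0.91,0,0,0,0,-0.3]
    - [0.802,0.91,0,0,0,0,-0.3]

```text
clock: 38.05
eef_pos: [0.6149, 0.1556, 0.1473]
orientation: [-180.0, 0.0, 90.0]
contact_force: [-0.1, 0.4, -0.3]
gripper_width: 0.473
finger_force: 40.9
```

```bash
python3 - <<'E'
from h import *
p=wrist(); s=arm.state(); print(s['eef_pos'],s['gripper_width'],s['finger_force'])
for n in ('bottle_mid','pad1_top','pad2_top'):
    print(n,[(np.round(m['at']).astype(int).tolist(),round(m['score'],2),np.round(onplane(p,m['at'],H[n]+(.12 if n=='bottle_mid' else 0))[:2],3).tolist()) for m in mark_of(p,n)])
E
```

```text
[0.61504825 0.15573477 0.14753671] 0.4756660142489708 40.871286392211914
bottle_mid [([281, 280], 0.55, [0.614, 0.156]), ([281, 187], 0.25, [0.614, 0.199])]
pad1_top [([282, 187], 0.67, [0.614, 0.158])]
pad2_top []
```

Aligned over pad 1; I'll lower the bottle so that it stops 2 mm above the felt.

>>> step_arm:
  steps:
    - [0,0,0.1,0,0,0,-0.3]
    - [0,0,0.2,0,0,0,-0.3]
    - [0,0,0.3,0,0,0,-0.3]
    - [0,0,0.4,0,0,0,-0.3]
    - [0,0,0.46,0,0,0,-0.3]
    - [0,0,0.49,0,0,0,-0.3]
    - [0,0,0.51,0,0,0,-0.3]
    - [0,0,0.515,0,0,0,-0.3]
    - [0,0,0.515,0,0,0,-0.3]
    - [0,0,0.515,0,0,0,-0.3]

```text
clock: 39.5
eef_pos: [0.6161, 0.1563, 0.0448]
orientation: [180.0, -0.0, 90.0]
contact_force: [-0.0, -0.3, -1.3]
gripper_width: 0.476
finger_force: 40.9
```

>>> step_arm:
  steps:
    - [0,0,0.005,0,0,0,-0.3]
    - [0,0,0.01,0,0,0,-0.3]
    - [0,0,0.01,0,0,0,-0.3]
    - [0,0,0.01,0,0,0,0]
    - [0,0,0.01,0,0,0,0.4]
    - [0,0,0.01,0,0,0,0.8]
    - [0,0,0.01,0,0,0,1]
    - [0,0,-0.1,0,0,0,1]
    - [0,0,-0.35,0,0,0,1]
    - [0,0,-0.6,0,0,0,1]

```text
clock: 40.75
eef_pos: [0.6153, 0.1561, 0.1651]
orientation: [-179.9, 0.0, 90.0]
contact_force: [1.4, -0.1, 0.1]
gripper_width: 0.996
finger_force: 0.0
```

>>> step_arm:
  steps:
    - [0,-0.2,-0.1,0,0,0,1]
    - [0,-0.45,-0.1,0,0,0,1]
    - [0,-0.7,-0.1,0,0,0,1]
    - [0,-1,-0.1,0,0,0,1]
    - [0,-1,-0.1,0,0,0,1]
    - [0,-1,-0.1,0,0,0,1]
    - [0,-1,-0.1,0,0,0,1]
    - [0,-1,-0.1,0,0,0,1]
    - [0,-1,-0.1,0,0,0,1]
    - [0,-1,-0.1,0,0,0,1]

```text
clock: 42.0
eef_pos: [0.416, 0.1562, 0.1841]
orientation: [-180.0, 0.0, 90.0]
contact_force: [-0.1, 0.0, 0.6]
gripper_width: 1.002
finger_force: 0.0
```

```bash
python3 - <<'E'
from h import *
q=capture('top'); r=capture('scene')
for p in (q,r):
  for n,z in H.items():
    z=z+.015 if 'mid' in n else z
    print(n,[(round(m['score'],2),np.round(onplane(p,m['at'],z)[:2],3).tolist()) for m in mark_of(p,n)][:2])
a=cv2.resize(q['img'][120:220,160:420],(780,300)); b=cv2.resize(r['img'][220:320,140:400],(780,300))
save({'img':np.vstack([a,b])},'end')
E
```

```text
tin_mid [(0.91, [0.645, -0.129])]
jar_mid [(0.96, [0.634, -0.034])]
brush_mid [(0.69, [0.626, 0.072]), (0.36, [0.331, 0.192])]
bottle_mid [(0.79, [0.616, 0.156])]
pad1_top [(0.85, [0.618, 0.161])]
pad2_top [(0.87, [0.63, 0.066]), (0.49, [0.651, -0.126])]
pad3_top [(0.71, [0.636, -0.031])]
pad4_top []
egg_cup [(0.86, [0.605, 0.259])]
block [(0.61, [0.659, -0.233])]
tin_mid [(0.58, [0.648, -0.126])]
jar_mid [(0.76, [0.63, -0.029])]
brush_mid [(0.9, [0.408, 0.297]), (0.74, [0.344, 0.181])]
bottle_mid [(0.81, [0.608, 0.153])]
pad1_top [(0.89, [0.617, 0.155]), (0.52, [0.631, -0.041])]
pad2_top [(0.83, [0.625, 0.064])]
pad3_top [(0.95, [0.627, -0.039]), (0.31, [0.619, 0.155])]
pad4_top [(0.61, [0.606, 0.059]), (0.51, [0.646, -0.122])]
egg_cup [(0.94, [0.601, 0.257])]
block [(0.95, [0.647, -0.229])]
```

View pics/end.png

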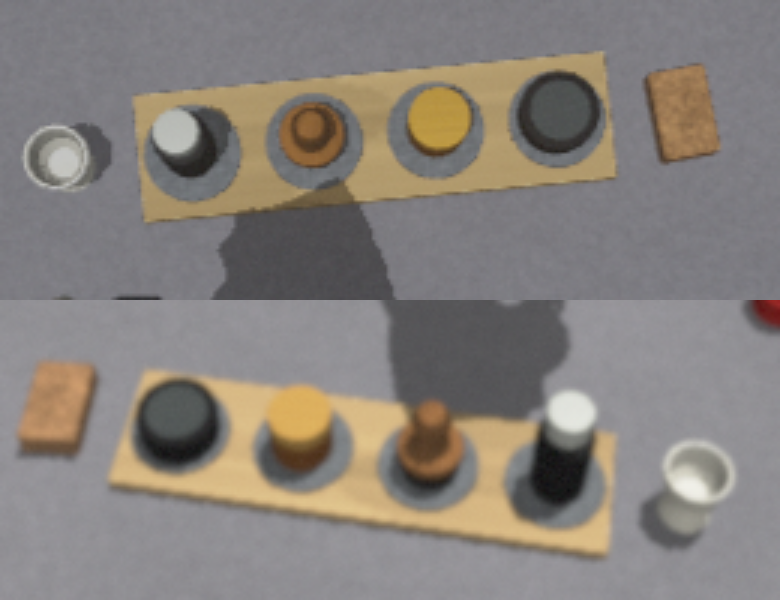

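The final views show the bottle, brush, jar and tin upright and centred on pads 1 to 4 counting from the egg cup. The egg cup and cork block look undisturbed.

```bash
python3 -c "
from h import *
print(job_done())"
```

```text
the job is handed in; nothing more can be done
None
```

I handed the job in at about 42 s with the bottle, brush, jar and tin standing upright on pads 1 to 4 from the egg cup, and the egg cup and cork block undisturbed in the last pictures; no verdict came back.

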